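# Rock a plug-in module out of its test dock

## Robot

A 6-joint arm with a two-finger parallel gripper is mounted at the origin on a cart in front of the work surface, level with it; the furniture and walls round the work are solid. World frame = base frame: x ahead of the robot, y to its left, z up, the work surface at z = 0. Lengths are in m, angles in rad, forces in N, time in s.
With the tool pointing down it reaches from about 0.4 to 0.825 m from the base axis. Payload 7 kg.
Tool frame: the origin (TCP) lies at the very end of the fingers, on their centre line; the grasp point (between the pads) lies 19 mm behind it; z points along the fingers, y is the direction in which the jaws open and shut (so a half turn about z gives the same grasp; the last joint's range is limited). The gripper opens to 88 mm and grips with 3 to 60 N. Pads are 19 mm wide; open, the fingers measure 130 mm over their backs; the gripper's body (78 mm by 193 mm) begins 47 mm behind the grasp point.
Start: joints at [1.391, 0.359, 0.012, 0, -1.224, -0.288], TCP at [0.304, 0.602, 0.227] pointing down, gripper open.
Joint ranges: [-3.07, 3.07], [-1.43, 2.12], [-1.02, 1.25], [-3.03, 1.67], [-3.05, -0], [-3.03, 3.03]. Speed limits (rad/s): [2.39, 2.39, 3.01, 3.14, 3.14, 3.14].

## Interface

Orientations are given as [roll, pitch, yaw] about the fixed x, y, z axes, in that order (R = Rz(yaw) Ry(pitch) Rx(roll)).
In Python, from station import arm gives the robot as it stands.
- The arm moves only by the shell command python3 -m inch 'ROWS' [FORCE]. ROWS is text: rows parted by semicolons, each of 7 numbers parted by spaces: the closure, from 0 (fully open) to 1 (shut), then the shift along the tool's x, y, z each as a share of 300 mm, from -1 to 1, then the turn, a rotation vector about the tool's x, y, z each as a share of 60 degrees, from -1 to 1. In form: grip tx ty tz rx ry rz; .... A call has 1 to 12 rows; each row is the pose to reach, as a shift and turn from the pose commanded when the call began, along the tool's axes at that moment; what a row does not reach only later rows make up. A row lasts 1/10 s, in which the tool goes at most 50 mm and 8.59 degrees, less where a joint would pass 70% of its speed; a pose out of reach is approached as far as the arm can. A call with a number of a shift or a turn outside -1 to 1 is refused whole. A call with a gripper value outside its range is refused whole. The fingers move at their own pace and stop on an object; FORCE is the grip in N (left out, the last holds). Time passes only in rows, so rows that repeat a pose let the fingers close. It gives the time, the measured TCP pose, the force and the opening at its end, in the units of the state.
- arm.get_state(): the state, without advancing time (a new reading comes with each control period).
- arm.grab_frame(name): name is "scene" or "top" or "wrist"; returns a dict with "img" (480x640x3 uint8, red, green, blue), "range_z" (480x640 float32, m along the optical axis (not along the pixel's ray), 0 where there is no reading), "fx", "fy", "cx", "cy" (pixels), "extrinsics" (4x4, takes a point from world to camera coordinates); the wrist camera has in their place "tool_from_camera" (4x4, takes a point from camera to tool coordinates, whose origin is the TCP and whose axes are the flange's). Camera axes: x right, y up, looking along -z (the intrinsics and any distortion apply to the point x, -y, -z); pixel columns grow to the right and rows downward; lengths in m; the calibration is good to about 2 mm. A picture is of the moment at which its call begins: read the wrist's pose just before it.
- arm.job_done(): hands the job in, once; it reports no verdict.
The state is a dict: "t": time; "q": joint angles; "qd": joint speeds; "joint_efforts": joint torques, N m; "eef_pos": TCP position; "ee_rot": TCP orientation; "force": force on the tool from outside, world axes, zero at the start; "moment": the same for the moment, N m; "width": finger opening in m.
Only numpy, scipy, OpenCV 4.12 (cv2) and the standard library are available. Lean on these libraries where they do the work, as an engineer would, in place of code of your own. Each camera call takes 0.05 s, during which the arm holds its last target.

## Task

Get the plug-in module out of its test dock. First set the empty parts tray down on the desk between the dock and the multimeter, in line with the dock and square to it and touching neither, ready for the module. Then free the tightly fitting module by rocking it side to side along its length, terminal end up first and then the plain end up, without lifting the unfastened dock off the desk or shoving the multimeter, and finish while holding the module level, just clear above its slot.

Things in the scene. Friction and masses are not known exactly. Their poses are not given: they have to be found in the camera images.
- dock: Test dock, 1.0 kg, standing loose on the desk: dark steel plate 90 (x) x 120 (y) x 8 mm, on it a black slotted housing 36 x 82 mm, top 34 mm above the desk; grey block 14 x 30 mm, 20 mm high, behind it. Origin: centre of underside; z up, y along the slot. Slot centred, 12 mm wide, 62 mm long, floor 10 mm above the desk.
- slot_mouth (a point): Centre of the slot's mouth, 34 mm above the desk; axes as the dock's. The slot lets the seated module tilt about 8 degrees either way along y, so each rock raises one end by several mm while the other stays gripped. The module is out of the slot when its origin is above this point.
- rollers (a point): Point in the slot 24 mm above the desk, midway between two pairs of sprung rollers at y = -20 and +20 mm that pinch the blade in x. Each pair holds it by friction, about 7 N, at any height until the blade's lower edge has passed. A straight pull against both pairs lifts the dock too; against one pair the dock stays down.
- module: Plug-in module, 140 g, seated in the dock, axes as the dock's, origin 10 mm above the desk. Origin: centre of the lower edge of its brass blade (8 mm in x, 50 in y). Grey body 28 mm (x), y -30 to +18, z 28 to 72 mm (underside 4 mm above the housing when seated); lower black terminal block with two screws at its +y end, to y = +30, top z = 52 mm.
- grip_point (a point): On the module's axis, 56 mm above its origin, in the grey block. Grip here from above across the 28 mm sides (fingers closing along x). Axes as the module's.
- tray: Empty open parts tray of grey plastic, 56 (x) x 76 (y) x 28 mm high, walls 4 mm, 90 g. Origin: centre of its underside. It can be gripped over its 56 mm width or by a wall. A tall monitor stands on the desk to the left of it (y above about 0.1 m): come to it from the right.
- multimeter: Black and yellow hand multimeter lying on its back, 128 (x) x 70 (y) x 40 mm high, to the right (-y) of the dock and turned nearly like it. Origin: centre of its underside.
Not all that is in view belongs to the job. What is shaped like the module but green or orange is not meant.

How it is judged:
By the outcome, as a careful person would: the job done as asked, in the order asked, and still so for the second after the job is handed in, while the arm keeps its last pose, push and grip.
It also fails if it takes over 58 s, if anything falls off the work surface, if the arm or the gripper's body presses on something with over 40 N, if the wrist force passes 120 N, or if a joint passes its speed limit or range.

## Working session

There is one attempt and no reset: what is moved stays moved. The work goes in short steps, Python scripts to look and compute and a shell command to move; the robot and the scene stay as the last step left them, time stands still between calls to the robot, and variables do not carry over. Pictures are saved under pics/ and viewed, and the job is handed in when it is done.

```bash
ls; mkdir -p pics; python3 - <<'E'
from station import arm
import cv2,numpy as np
s=arm.get_state(); print({k:np.round(v,4) for k,v in s.items()})
for n in ("scene","top"):
    f=arm.grab_frame(n); cv2.imwrite(f"pics/{n}0.png",f["img"][:,:,::-1]); np.savez(f"pics/{n}0.npz",**f)
    print(n,f["fx"],f["cx"],f["cy"],np.round(f["extrinsics"],3).tolist(), f.keys())
E
```

```text
pics
{'t': np.float64(0.0), 'q': array([ 1.3911e+00,  3.5940e-01,  1.1100e-02, -4.0000e-04, -1.2241e+00,
       -2.8810e-01]), 'qd': array([-0.0005, -0.0004, -0.0004, -0.0002, -0.0004,  0.0004]), 'joint_efforts': array([ 1.90000e-03, -5.82719e+01,  2.93048e+01,  6.99720e+00,
        7.00000e-03, -2.00000e-04]), 'eef_pos': array([0.3042, 0.602 , 0.2256]), 'ee_rot': array([ 3.140e+00, -1.000e-04, -4.679e-01]), 'force': array([-0.4394, -0.1834,  0.5099]), 'moment': array([-0.0218, -0.026 ,  0.0315]), 'width': np.float64(0.0876)}
scene 433.1121840354459 328.88525531226225 242.34616270285437 [[0.868, -0.495, -0.018, -0.597], [0.285, 0.471, 0.835, -0.083], [-0.405, -0.73, 0.55, -0.928], [0.0, 0.0, 0.0, 1.0]] dict_keys(['img', 'range_z', 'fx', 'fy', 'cx', 'cy', 'extrinsics'])
top 541.0918664738471 330.7671060173804 248.03113271056466 [[-0.022, -1.0, -0.001, -0.249], [0.983, -0.022, 0.18, -0.564], [-0.18, 0.003, 0.984, -0.914], [0.0, 0.0, 0.0, 1.0]] dict_keys(['img', 'range_z', 'fx', 'fy', 'cx', 'cy', 'extrinsics'])
```

View pics/scene0.png

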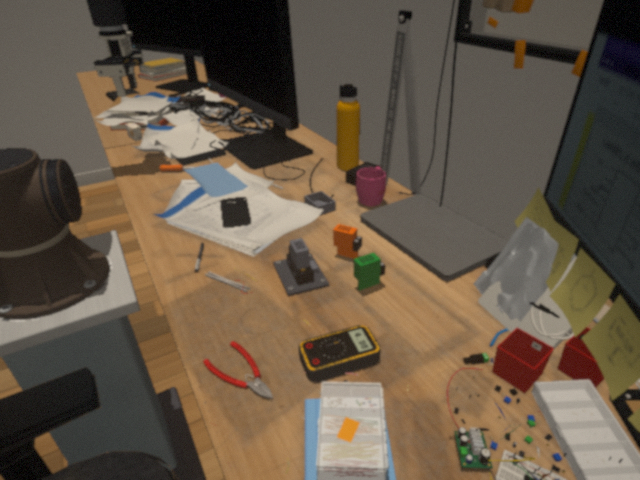

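View pics/top0.png

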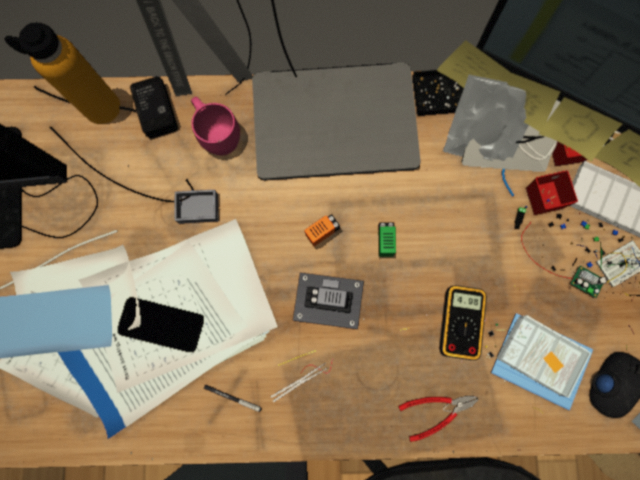

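Top view: the dock with the grey module is at about (329,299). Lookalikes are the orange module (322,230), the green one (387,239) and the small grey-black things. The tray candidate is the grey open box at (197,206); others are the black adapter (153,107), the red box (551,193) and the black phone (160,324). The multimeter is at (464,322). Next: a close crop and measurements.

```bash
cat > h.py <<'E'
import numpy as np,cv2
def load(n): return dict(np.load(n,allow_pickle=True))
def cloud(f,Twc=None):
    z=f["range_z"].astype(float); v,u=np.mgrid[0:480,0:640]
    x=(u-f["cx"])/f["fx"]*z; y=(v-f["cy"])/f["fy"]*z
    P=np.stack([x,-y,-z,np.ones_like(z)],-1)
    if Twc is None: Twc=np.linalg.inv(f["extrinsics"])
    W=P@Twc.T; W=W[...,:3]; W[z<=0]=np.nan
    return W
def rect(W,box,zlo,zhi,msk=None):
    u0,v0,u1,v1=box; m=np.zeros(W.shape[:2],bool); m[v0:v1,u0:u1]=1
    m&=(W[...,2]>zlo)&(W[...,2]<zhi)
    if msk is not None: m&=msk
    p=W[m][:,:2]
    r=cv2.minAreaRect((p*1000).astype(np.float32))
    return m.sum(),np.round(r[0],1),np.round(r[1],1),round(r[2],1),round(np.median(W[m][:,2])*1000,1)
E
python3 - <<'E'
from h import *
f=load("pics/top0.npz");W=cloud(f)
for n,(u,v) in dict(dockplate=(305,318),plate2=(350,320),modtop=(335,298),term=(314,297),tray=(197,206),mm=(464,322),desk=(400,330),desk2=(250,200)).items(): print(n,np.round(W[v,u]*1000,1))
for b,lo,hi in [((285,260,375,335),.004,.03),((285,260,375,335),.03,.09),((285,260,375,335),.07,.1),((170,180,225,230),.015,.05),((170,180,225,230),.02,.05),((430,275,500,370),.012,.08),((430,275,500,370),.03,.08)]:
    print(b,lo,hi,rect(W,b,lo,hi))
I=f["img"][:,:,::-1]
a=cv2.resize(I[255:345,275:385],None,fx=4,fy=4,interpolation=2); b=cv2.resize(I[175:235,165:235],None,fx=4,fy=4,interpolation=2)
o=np.zeros((600,800,3),np.uint8);o[:360,:440]=a;o[:240,450:730]=b
c=cv2.resize(I[275:370,430:500],None,fx=3,fy=3);o[250:535,450:660]=c
cv2.imwrite("pics/crop0.png",o)
E
```

```text
dockplate [ 437.9 -211.4    9.2]
plate2 [ 432.5 -293.1    9.8]
modtop [ 466.5 -266.1   82.7]
term [ 470.8 -230.    62.8]
tray [653.8  -9.    4.4]
mm [ 423.2 -493.3   36.8]
desk [ 412.8 -384.3    0.8]
desk2 [ 664.3 -109.     1.2]
(285, 260, 375, 335) 0.004 0.03 (np.int64(2298), array([ 474.4, -258.4]), array([133.3, 167.3]), 1.3, np.float64(8.3))
(285, 260, 375, 335) 0.03 0.09 (np.int64(937), array([ 468.8, -253.5]), array([81.8, 35.9]), 81.0, np.float64(73.4))
(285, 260, 375, 335) 0.07 0.1 (np.int64(475), array([ 467.9, -259.6]), array([47.9, 28.3]), 81.3, np.float64(81.9))
(170, 180, 225, 230) 0.015 0.05 (np.int64(552), array([650.3, -21.6]), array([110.4,  83.7]), 74.9, np.float64(26.7))
(170, 180, 225, 230) 0.02 0.05 (np.int64(450), array([639.3, -18.8]), array([78.2, 94.6]), 1.8, np.float64(27.7))
(430, 275, 500, 370) 0.012 0.08 (np.int64(2918), array([ 419.9, -512.9]), array([108.2, 128.1]), 80.5, np.float64(29.0))
(430, 275, 500, 370) 0.03 0.08 (np.int64(905), array([ 423.1, -494.9]), array([ 70.3, 127.2]), 79.4, np.float64(31.4))
```

View pics/crop0.png

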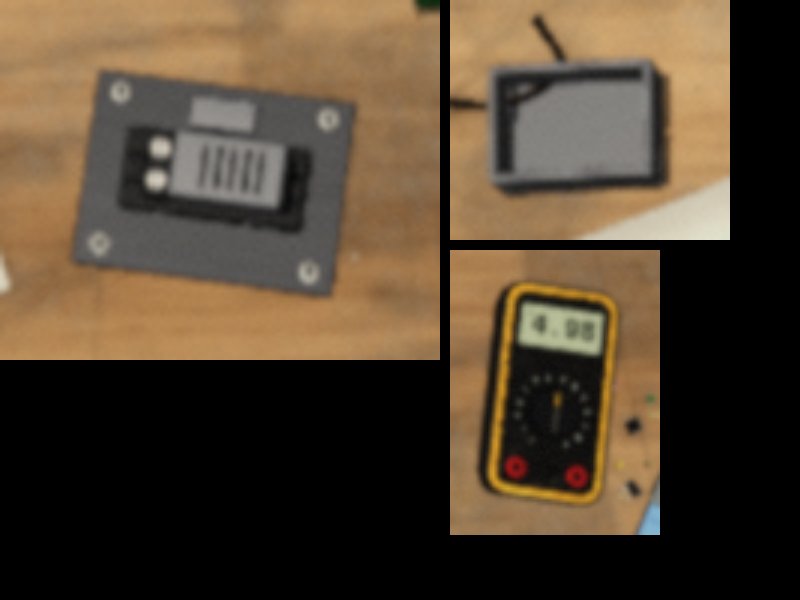

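```bash
python3 - <<'E'
from h import *
for n in("top","scene"):
    f=load(f"pics/{n}0.npz");W=cloud(f).reshape(-1,3)
    m=(W[:,2]>.05)&(W[:,1]>.0)&(W[:,0]>.15)
    P=W[m]
    for y0 in np.arange(0,.9,.1):
        k=P[(P[:,1]>=y0)&(P[:,1]<y0+.1)]
        if len(k): print(n,round(y0,1),len(k),"xmin",np.round(np.percentile(k[:,0],[0,1,5,50]),2),"z",np.round(np.percentile(k[:,2],[1,50,99]),2))
f=load("pics/top0.npz");W=cloud(f);I=f["img"].astype(int)
# tray: grey pixels on rim height
b=(168,180,228,232)
u0,v0,u1,v1=b
g=(abs(I[...,0]-I[...,2])<25)
for lo in(.022,.026):
  print(rect(W,b,lo,.034,g))
for v in range(186,226,3): print(v,[int(x*1000) if x==x else -1 for x in W[v,172:224:2,2]])
c=[(175,192),(216,189),(219,220),(175,222)]
E
```

```text
top 0.0 3278 xmin [0.88 0.88 0.88 0.94] z [0.05 0.15 0.29]
top 0.1 9662 xmin [0.57 0.65 0.65 0.85] z [0.05 0.19 0.34]
top 0.2 2487 xmin [0.64 0.65 0.65 0.94] z [0.08 0.19 0.26]
top 0.3 369 xmin [0.94 0.94 0.94 0.94] z [0.05 0.07 0.15]
scene 0.0 2204 xmin [0.88 0.88 0.88 0.94] z [0.05 0.23 0.48]
scene 0.1 6655 xmin [0.57 0.64 0.65 0.86] z [0.06 0.26 0.48]
scene 0.2 4046 xmin [0.63 0.64 0.64 0.84] z [0.07 0.33 0.48]
scene 0.3 3160 xmin [0.63 0.63 0.63 0.64] z [0.15 0.34 0.47]
scene 0.4 3265 xmin [0.29 0.62 0.62 0.94] z [0.06 0.3  0.47]
scene 0.5 5057 xmin [0.23 0.24 0.26 0.61] z [0.07 0.34 0.48]
scene 0.6 2785 xmin [0.26 0.29 0.33 0.62] z [0.06 0.3  0.46]
scene 0.7 1055 xmin [0.35 0.59 0.6  0.6 ] z [0.08 0.32 0.45]
scene 0.8 369 xmin [0.19 0.21 0.23 0.35] z [0.05 0.06 0.09]
(np.int64(340), array([649.4, -10.1]), array([56.8, 76.6]), 1.4, np.float64(27.4))
(np.int64(241), array([649.2, -10. ]), array([56.3, 76.7]), 1.2, np.float64(28.2))
186 [0, 1, -1, 0, 1, 3, -1, 0, 0, 14, 0, 1, 2, 0, 1, 0, 1, 0, -1, 2, 1, -1, -1, 0, 0, 0]
189 [0, 2, -1, 2, 0, 0, -1, -3, 0, 0, 10, 1, 1, -1, 0, 0, 3, 0
[... 440 characters left out ...]
, 6, 3, 4, 4, 2, 3, 2, 5, 6, 5, 5, 5, 1, 27, 13, -1, 1, -1]
207 [2, 29, 26, 10, 4, 4, 2, 0, 4, 2, 6, 2, 2, 5, 4, 6, 5, 5, 2, 4, 4, 29, 13, 0, 3, 1]
210 [1, 30, 28, 14, 7, 4, 5, 2, 6, 2, 6, 8, 0, 4, 4, 2, 3, 0, 5, 1, 3, 25, 18, -2, 1, 0]
213 [-2, 29, 29, 13, 3, 1, 6, 5, 3, 3, 2, 5, 5, 5, 4, 8, 3, 2, 1, 5, 5, 30, 16, -1, 0, 1]
216 [0, 28, 24, 12, 3, 4, 2, 7, 6, 3, 4, 5, 3, 4, 3, 6, 7, 2, 2, 3, 3, 28, 19, 0, 0, 4]
219 [0, 26, 26, 29, 30, 27, 28, 29, 27, 26, 27, 29, 26, 26, 23, 26, 27, 25, 28, 25, 24, 22, 15, 0, 2, 0]
222 [0, 1, 20, 16, 15, 16, 14, 9, 9, 12, 8, 5, 8, 9, 5, 4, 4, 5, 0, 3, 0, -3, -1, 3, 1, 0]
225 [0, 4, 1, -1, 1, 2, 0, 1, 2, 3, 2, -5, 0, 0, 1, -1, -2, -2, 1, 2, 0, 0, -2, 0, 0, 37]
```

```bash
cat >> h.py <<'E'
from scipy.spatial.transform import Rotation as Ro
def row(p,yaw,tilt=None,frm=None):
    """p in m, yaw deg -> shares from current measured pose; tilt: rotvec world (deg) applied after"""
    from station import arm
    s=arm.get_state()
    p0,e0=(s["eef_pos"],s["ee_rot"]) if frm is None else frm
    R0=Ro.from_euler("xyz",e0)
    R1=Ro.from_euler("xyz",[np.pi,0,np.radians(yaw)])
    if tilt is not None: R1=Ro.from_rotvec(np.radians(tilt))*R1
    d=R0.inv().apply(np.array(p)-p0)/.3
    r=(R0.inv()*R1).as_rotvec()/(np.pi/3)
    print("row",np.round(d,4),np.round(r,4),"rows needed",round(max(np.linalg.norm(d)*6,np.linalg.norm(r)*60/8.59),1))
E
python3 - <<'E'
from h import *
f=load("pics/top0.npz");W=cloud(f)
b=(185,90,250,160);P=W[90:160,185:250].reshape(-1,3);P=P[P[:,2]>.03];print("mug",P.min(0),P.max(0))
P=W[70:180,250:420].reshape(-1,3);print("laptop",np.nanpercentile(P,[5,50,95],axis=0))
row([.36,.3,.30],-60); row([.45,.05,.30],-88.7)
E
```

```text
mug [ 0.74382874 -0.09486361  0.03004028] [ 0.84076392 -0.00725079  0.09106469]
laptop [[ 0.70971081 -0.42089611  0.00096134]
 [ 0.80663763 -0.27329215  0.01781359]
 [ 0.90946119 -0.12617998  0.02101901]]
row [ 0.6202  0.8151 -0.2463] [ 0.0014 -0.0006  0.5532] rows needed 6.3
row [ 1.2638  1.4236 -0.2452] [ 1.2000e-03 -9.0000e-04  1.0315e+00] rows needed 11.5
```

```bash
R="0.62 0.815 -0.24 0 0 0.55"; python3 -m inch '0.61 0.62 0.815 -0.24 0 0 0.55;0.61 0.62 0.815 -0.24 0 0 0.55;0.61 0.62 0.815 -0.24 0 0 0.55;0.61 0.62 0.815 -0.24 0 0 0.55;0.61 0.62 0.815 -0.24 0 0 0.55;0.61 0.62 0.815 -0.24 0 0 0.55;0.61 0.62 0.815 -0.24 0 0 0.55;0.61 0.62 0.815 -0.24 0 0 0.55' 20; python3 -c "
from h import *
row([.40,.05,.28],-88.7);row([.623,-.011,.2],-88.7)"
```

```text
t: 0.9
eef_pos: [0.3604, 0.2987, 0.2996]
ee_rot: [-3.14, 0.001, -1.046]
force: [0.1, 0.5, -0.2]
width: 0.0351
row [0.7834 0.3014 0.0639] [-0.0014  0.0016  0.4796] rows needed 5.1
row [ 1.3322 -0.2394  0.3309] [-0.0014  0.0016  0.4796] rows needed 8.4
```

```bash
python3 -m inch '0.61 0.783 0.301 0.064 0 0 0.48;0.61 0.783 0.301 0.064 0 0 0.48;0.61 0.783 0.301 0.064 0 0 0.48;0.61 0.783 0.301 0.064 0 0 0.48;0.61 0.783 0.301 0.064 0 0 0.48;0.61 0.783 0.301 0.064 0 0 0.48;0.61 0.783 0.301 0.064 0 0 0.48'; python3 -c "
from h import *
row([.56,-.05,.26],-88.7);row([.623,-.011,.2],-88.7)"
```

```text
t: 1.6
eef_pos: [0.4005, 0.0513, 0.2788]
ee_rot: [3.141, -0.0, -1.549]
force: [0.2, 0.4, 0.0]
width: 0.0343
row [ 0.3489 -0.5243  0.0623] [ 0.0009 -0.0004 -0.0013] rows needed 3.8
row [ 0.2233 -0.7372  0.2621] [ 0.0009 -0.0004 -0.0013] rows needed 4.9
```

```bash
python3 -m inch '0.61 0.349 -0.524 0.062 0 0 0;0.61 0.349 -0.524 0.062 0 0 0;0.61 0.349 -0.524 0.062 0 0 0;0.61 0.349 -0.524 0.062 0 0 0;0.61 0.349 -0.524 0.062 0 0 0;0.61 0.349 -0.524 0.062 0 0 0'; python3 - <<'E'
from h import *
from station import arm
s=arm.get_state();f=arm.grab_frame("wrist")
T=np.eye(4);T[:3,:3]=Ro.from_euler("xyz",s["ee_rot"]).as_matrix();T[:3,3]=s["eef_pos"]
f["Twc"]=T@f["tool_from_camera"];np.savez("pics/w1.npz",**f);cv2.imwrite("pics/w1.png",f["img"][:,:,::-1])
print(np.round(f["tool_from_camera"],3).tolist(),f["fx"],s["eef_pos"])
W=cloud(f,f["Twc"])
m=(W[...,0]>.58)&(W[...,0]<.71)&(W[...,1]>-.07)&(W[...,1]<.05)&(W[...,2]>.02)&(W[...,2]<.035)
p=W[m];r=cv2.minAreaRect((p[:,:2]*1000).astype(np.float32));print(m.sum(),r,np.median(p[:,2]))
E
```

```text
t: 2.2
eef_pos: [0.5607, -0.0475, 0.2589]
ee_rot: [3.138, -0.0, -1.546]
force: [0.5, 0.1, 1.0]
width: 0.0343
[[-0.0, 0.957, 0.29, 0.078], [1.0, -0.0, 0.001, 0.001], [0.001, 0.29, -0.957, -0.16], [0.0, 0.0, 0.0, 1.0]] 416.7730000403954 [ 0.5606988  -0.04749142  0.25891956]
2965 ((629.099853515625, -20.57668685913086), (101.39374542236328, 96.90572357177734), 2.284503936767578) 0.02944460365224799
```

View pics/w1.png

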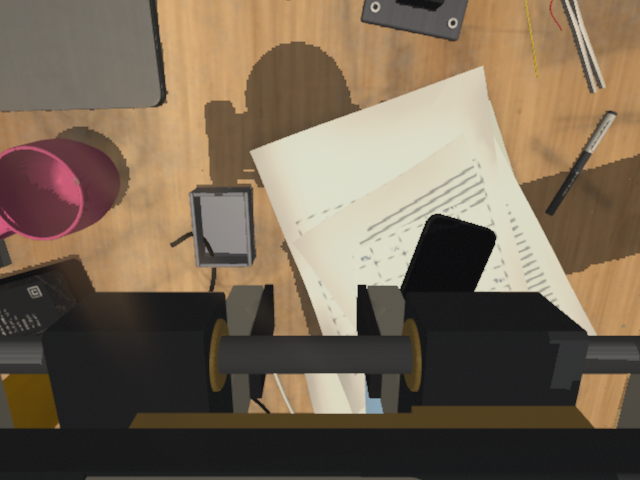

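The tray is clear at (223,227), with the mug at (60,190) well to its side.

```bash
python3 - <<'E'
from h import *
f=load("pics/w1.npz");W=cloud(f,f["Twc"])
I=f["img"].astype(int);g=abs(I[...,0]-I[...,2])<30
for lo in(.022,.025):print(rect(W,(180,175,262,275),lo,.036,g))
k=cv2.erode(g.astype(np.uint8),np.ones((2,2)))>0
print(rect(W,(180,175,262,275),.024,.036,k), np.nanmedian(W[200:270,265:280,2]))
row([.623,-.012,.1],-88.7);row([.623,-.012,.008],-88.7)
E
```

```text
(np.int64(1325), array([650.8,  -9.9]), array([55.7, 76.1]), 2.0, np.float64(29.3))
(np.int64(1145), array([650.8,  -9.9]), array([55.7, 76.1]), 2.0, np.float64(29.6))
(np.int64(1120), array([650.8,  -9.9]), array([55.7, 76. ]), 2.0, np.float64(29.4)) 0.0022258986765309463
row [-0.1124 -0.2135  0.5319] [ 0.0018 -0.0002  0.0029] rows needed 3.5
row [-0.1124 -0.2141  0.8385] [ 0.0018 -0.0002  0.0029] rows needed 5.2
```

```bash
python3 -m inch '0.61 -0.12 -0.217 0.4 0 0 -0.003;0.61 -0.12 -0.217 0.5 0 0 -0.003;0.61 -0.12 -0.217 0.5 0 0 -0.003;0.61 -0.12 -0.217 0.6 0 0 -0.003;0.61 -0.12 -0.217 0.7 0 0 -0.003;0.61 -0.12 -0.217 0.7 0 0 -0.003'; python3 -c "
from h import *
row([.624,-.0108,.008],-88.3)"
```

```text
t: 2.85
eef_pos: [0.6207, -0.0099, 0.0468]
ee_rot: [3.134, -0.001, -1.542]
force: [-0.6, 0.5, -0.6]
width: 0.0341
row [ 0.003  -0.0119  0.1292] [ 0.0072 -0.001  -0.0004] rows needed 0.8
```

```bash
python3 -m inch '0.61 0.003 -0.012 0.06 0.007 0 0;0.61 0.003 -0.012 0.125 0.007 0 0;0.61 0.003 -0.012 0.125 0.007 0 0'; python3 -c "
from h import *
row([.624,-.0108,.008],-88.3)"
```

```text
t: 3.15
eef_pos: [0.6272, -0.0111, 0.0137]
ee_rot: [-3.135, 0.0, -1.542]
force: [0.7, 0.8, -0.5]
width: 0.0342
row [-0.0012  0.0108  0.0188] [-0.0064  0.     -0.0009] rows needed 0.1
```

```bash
python3 -m inch '0.61 0 0 0 0 0 0;0.61 0 0 0 0 0 0'; python3 -c "
from h import *
row([.624,-.0108,.008],-88.3)"
```

```text
t: 3.35
eef_pos: [0.629, -0.0115, 0.0157]
ee_rot: [-3.131, 0.0, -1.542]
force: [-0.5, -0.1, 0.8]
width: 0.0336
row [-0.0026  0.0167  0.0253] [-0.0099  0.0005 -0.0012] rows needed 0.2
```

```bash
python3 -m inch '0.61 -0.003 0.017 0.025 -0.01 0 0;0.61 -0.003 0.017 0.025 -0.01 0 0;0.61 -0.003 0.017 0.025 -0.01 0 0;0.61 -0.003 0.017 0.025 -0.01 0 0'; python3 -c "
from h import *
row([.624,-.0108,.008],-88.3)"
```

```text
t: 3.75
eef_pos: [0.6254, -0.0102, 0.0072]
ee_rot: [-3.139, 0.001, -1.543]
force: [3.9, 4.1, 2.3]
width: 0.0343
row [ 0.0019  0.0046 -0.0027] [-0.002   0.0013 -0.0014] rows needed 0.0
```

```bash
python3 -m inch '0.61 0 0 0 0 0 0'; python3 - <<'E'
from h import *
from station import arm
f=arm.grab_frame("wrist");cv2.imwrite("pics/w2.png",f["img"][:,:,::-1]);print(arm.get_state()["force"],arm.get_state()["eef_pos"])
E
```

```text
t: 3.85
eef_pos: [0.6254, -0.0102, 0.0072]
ee_rot: [-3.139, 0.001, -1.543]
force: [5.1, 3.2, 1.7]
width: 0.0342
[3.97511533 3.05401705 0.4792943 ] [ 0.62539492 -0.01014643  0.00719251]
```

View pics/w2.png

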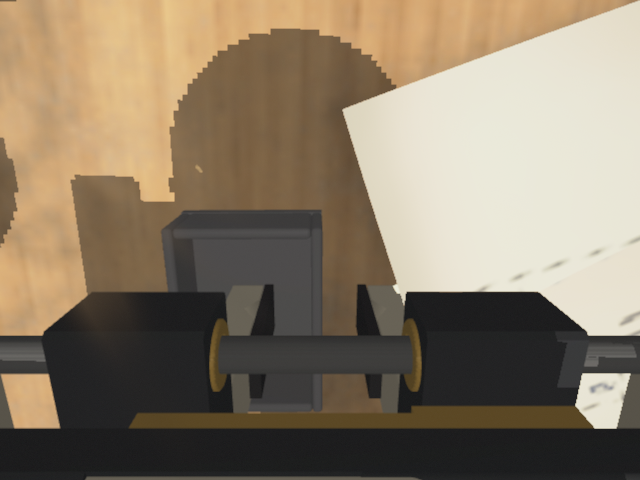

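Inner finger at (250,320) is inside the tray and the outer one at (380,320) is outside the wall at (318,300). Closing.

```bash
python3 -m inch '1 0 0 0 0 0 0;1 0 0 0 0 0 0;1 0 0 0 0 0 0;1 0 0 0 0 0 0;1 0 0 0 0 0 0' 20; python3 -m inch '1 0 0 -0.1 0 0 0;1 0 0 -0.2 0 0 0;1 0 0 -0.3 0 0 0;1 0 0 -0.3 0 0 0;1 0 0 -0.3 0 0 0'; python3 - <<'E'
from h import *
from station import arm
s=arm.get_state();f=arm.grab_frame("wrist");cv2.imwrite("pics/w3.png",f["img"][:,:,::-1])
T=np.eye(4);T[:3,:3]=Ro.from_euler("xyz",s["ee_rot"]).as_matrix();T[:3,3]=s["eef_pos"]
f["Twc"]=T@f["tool_from_camera"];np.savez("pics/w3.npz",**f)
print(s["force"],s["eef_pos"],s["ee_rot"],s["width"])
E
```

```text
t: 4.4
eef_pos: [0.6222, -0.0117, 0.0055]
ee_rot: [3.137, -0.0, -1.543]
force: [-0.5, 0.2, 1.3]
width: 0.0036
t: 4.9
eef_pos: [0.6229, -0.0114, 0.0961]
ee_rot: [3.139, 0.001, -1.544]
force: [-0.4, -0.4, -1.4]
width: 0.0037
[-0.43612715 -0.39138848 -1.38288356] [ 0.62285522 -0.01135061  0.09606769] [ 3.13919884e+00  5.84250680e-04 -1.54366874e+00] 0.003723373793049914
```

View pics/w3.png

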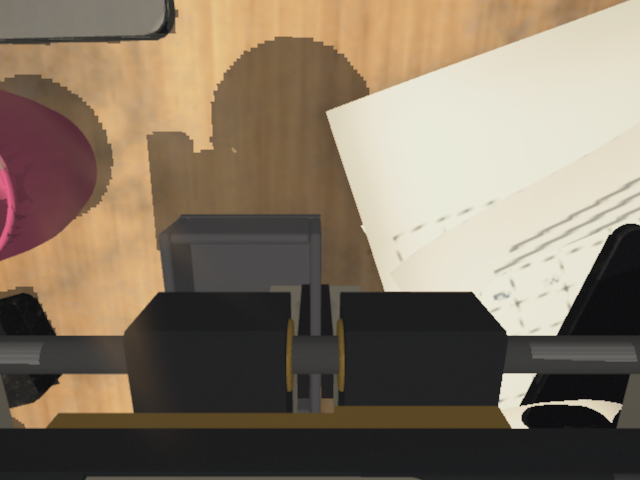

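```bash
python3 -c "
from h import *
row([.50,-.22,.25],-94);row([.4226,-.382,.2],-98.8)"
```

```text
row [ 0.6837  0.4282 -0.5149] [ 0.0041 -0.      0.0925] rows needed 5.7
row [ 1.2165  0.6999 -0.3471] [ 0.0041 -0.0002  0.1725] rows needed 8.7
```

```bash
python3 -m inch '1 0.1 0.06 -0.2 0 0 0.02;1 0.684 0.428 -0.515 0.002 0 0.092;1 0.684 0.428 -0.515 0.002 0 0.092;1 0.684 0.428 -0.515 0.002 0 0.092;1 0.684 0.428 -0.515 0.002 0 0.092;1 0.684 0.428 -0.515 0.002 0 0.092;1 0.684 0.428 -0.515 0.002 0 0.092;1 0.684 0.428 -0.515 0.002 0 0.092'; python3 -c "
from h import *
row([.4226,-.382,.25],-98.8)"
```

```text
t: 5.75
eef_pos: [0.4999, -0.2206, 0.2497]
ee_rot: [3.139, 0.0, -1.642]
force: [-0.3, -0.4, -2.0]
width: 0.004
row [ 0.555   0.2189 -0.0008] [0.0021 0.0003 0.0788] rows needed 3.6
```

```bash
python3 -m inch '1 0.555 0.219 0.1 0 0 0.079;1 0.555 0.219 0.1 0 0 0.079;1 0.555 0.219 0.1 0 0 0.079;1 0.555 0.219 0.1 0 0 0.079;1 0.555 0.219 0.1 0 0 0.079;1 0.555 0.219 0.1 0 0 0.079'; python3 - <<'E'
from h import *
from station import arm
s=arm.get_state();f=arm.grab_frame("wrist");cv2.imwrite("pics/w4.png",f["img"][:,:,::-1])
T=np.eye(4);T[:3,:3]=Ro.from_euler("xyz",s["ee_rot"]).as_matrix();T[:3,3]=s["eef_pos"]
f["Twc"]=T@f["tool_from_camera"];np.savez("pics/w4.npz",**f)
print(s["force"],s["eef_pos"],s["ee_rot"],s["width"])
W=cloud(f,f["Twc"])
for v in range(20,480,60): print([tuple(np.round(W[v,u]*1000).tolist()) for u in range(20,640,100)])
E
```

```text
t: 6.35
eef_pos: [0.4234, -0.3811, 0.2185]
ee_rot: [3.137, 0.001, -1.723]
force: [0.3, -0.2, -0.7]
width: 0.0038
[ 0.26953591 -0.18233389 -0.69956747] [ 0.4233984  -0.3811317   0.21854677] [ 3.13715022e+00  1.04344240e-03 -1.72323337e+00] 0.0037654851988624884
[(637.0, -562.0, 3.0), (557.0, -550.0, 3.0), (471.0, -532.0, 31.0), (397.0, -520.0, 31.0), (315.0, -513.0, 2.0), (234.0, -501.0, 1.0), (-7.0, -507.0, -232.0)]
[(654.0, -519.0, 2.0), (570.0, -506.0, 2.0), (481.0, -490.0, 32.0), (403.0, -478.0, 31.0), (319.0, -467.0, 2.0), (235.0, -454.0, 3.0), (-11.0, -431.0, -231.0)]
[(670.0, -471.0, 3.0), (585.0, -458.0, 2.0), (497.0, -444.0, 2.0), (410.0, -431.0, 2.0), (323.0, -418.0, 2.0), (235.0, -404.0, 1.0), (-16.0, -348.0, -232.0)]
[(690.0, -420.0, 3.0), (600.0, -406.0, 1.0), (509.0, -392.0, 2.0), (418.0, -378.0, 2.0), (327.0, -364.0, 2.0), (nan, nan, nan), (-94.0, -226.0, -334.0)]
[(712.0, -363.0, 2.0), (577.0, -370.0, 75.0), (458.0, -406.0, 219.0), (417.0, -408.0, 241.0), (332.0, -304.0, 1.0), (236.0, -290.0, 2.0), (-90.0, -119.0, -319.0)]
[(717.0, -310.0, 22.0), (635.0, -287.0, 2.0), (436.0, -421.0, 304.0), (421.0, -385.0, 241.0), (397.0, -415.0, 304.0), (237.0, -225.0, 2.0), (37.0, -118.0, -136.0)]
[(742.0, -246.0, 21.0), (655.0, -219.0, 2.0), (437.0, -412.0, 310.0), (446.0, -192.0, 10.0), (399.0, -407.0, 311.0), (238.0, -154.0, 3.0), (132.0, -136.0, 1.0)]
[(468.0, -413.0, 322.0), (453.0, -410.0, 320.0), (435.0, -408.0, 322.0), (419.0, -406.0, 323.0), (402.0, -403.0, 321.0), (385.0, -400.0, 321.0), (369.0, -399.0, 322.0)]
```

View pics/w4.png

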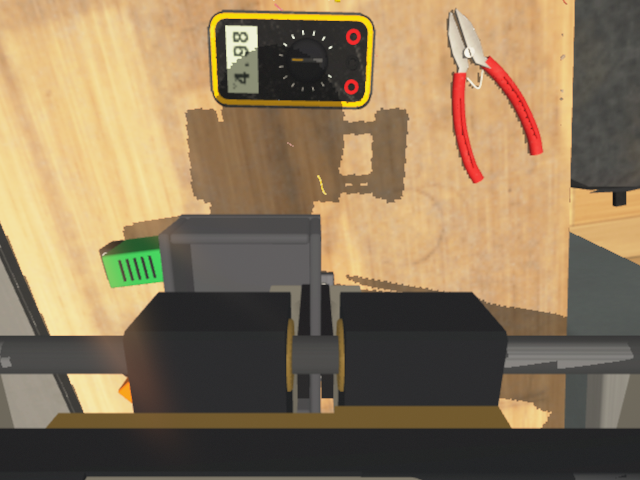

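Multimeter at (292,60) is almost parallel to the tool, the green decoy at (130,262) is off to the side, and the pliers are at (480,90). Checking the multimeter's edge before lowering.

```bash
python3 - <<'E'
from h import *
f=load("pics/w4.npz");W=cloud(f,f["Twc"])
D=np.array([468.8,-253.6]);a=np.radians(-8.8);ax=np.array([np.cos(a),np.sin(a)]);ay=np.array([-np.sin(a),np.cos(a)])
m=np.zeros((480,640),bool);m[0:125,190:400]=1;m&=(W[...,2]>.025)&(W[...,2]<.06)
p=W[m][:,:2]*1000;print(cv2.minAreaRect(p.astype(np.float32)));q=(p-D)@np.c_[ax,ay];print(np.percentile(q,[0.5,99.5],axis=0))
t=D-134*ay-26*ax;print(t)
row([t[0]/1000,t[1]/1000,.03],-98.8);row([t[0]/1000,t[1]/1000,.0065],-98.8)
E
```

```text
((423.9599304199219, -495.5831298828125), (70.26708221435547, 128.42337036132812), 80.2654037475586)
[[ -70.47615493 -280.66278832]
 [  55.68649154 -211.25509997]]
[ 422.60596002 -382.04497137]
row [0.0053 0.0015 0.6305] [0.0033 0.0007 0.0023] rows needed 3.8
row [0.0054 0.0012 0.7088] [0.0033 0.0007 0.0023] rows needed 4.3
```

```bash
python3 -m inch '1 0.005 0.0015 0.16 0.003 0 0.002;1 0.005 0.0015 0.32 0.003 0 0.002;1 0.005 0.0015 0.48 0.003 0 0.002;1 0.005 0.0015 0.63 0.003 0 0.002;1 0.005 0.0015 0.63 0.003 0 0.002;1 0.005 0.0015 0.63 0.003 0 0.002;1 0.005 0.0015 0.63 0.003 0 0.002;1 0.005 0.0015 0.63 0.003 0 0.002'; python3 -c "
from h import *
row([.4226,-.382,.0065],-98.8)"
```

```text
t: 7.2
eef_pos: [0.4249, -0.3836, 0.0344]
ee_rot: [-3.135, -0.002, -1.724]
force: [-0.0, 0.8, -0.4]
width: 0.0036
row [-0.0043  0.0089  0.0931] [-0.0063 -0.0016  0.0007] rows needed 0.6
```

```bash
python3 -m inch '1 -0.004 0.009 0.05 -0.006 -0.0016 0.0007;1 -0.004 0.009 0.06 -0.006 -0.0016 0.0007;1 -0.004 0.009 0.06 -0.006 -0.0016 0.0007;1 -0.004 0.009 0.06 -0.006 -0.0016 0.0007'; python3 -c "
from h import *
row([.4226,-.382,.0065],-98.8)"
```

```text
t: 7.6
eef_pos: [0.4204, -0.3816, 0.0138]
ee_rot: [3.137, 0.001, -1.725]
force: [0.5, 0.6, -1.1]
width: 0.0038
row [ 0.0003 -0.0075  0.0244] [ 0.0041  0.0013 -0.0008] rows needed 0.2
```

```bash
python3 -m inch '1 0 -0.006 0.012 0.002 0 0;1 0 -0.006 0.024 0.002 0 0;1 0 -0.006 0.026 0.002 0 0;1 0 -0.006 0.028 0.002 0 0;1 0 -0.006 0.028 0.002 0 0'; python3 -c "
from h import *
row([.4226,-.382,.0065],-98.8)"
```

```text
t: 8.1
eef_pos: [0.4221, -0.3817, 0.0055]
ee_rot: [3.139, 0.001, -1.725]
force: [-2.2, 1.7, 1.2]
width: 0.0037
row [ 0.0008 -0.0019 -0.0035] [ 0.0022  0.0014 -0.0007] rows needed 0.0
```

```bash
python3 -m inch '0.73 0 0 0 0 0 0;0.73 0 0 0 0 0 0;0.73 0 0 0 0 0 0;0.73 0 0 0 0 0 0;0.73 0 0 0 0 0 0'; python3 -m inch '0.73 0 0 -0.1 0 0 0;0.73 0 0 -0.26 0 0 0;0.73 0 0 -0.42 0 0 0;0.73 0 0 -0.58 0 0 0;0.2 0 0 -0.74 0 0 0;0.2 0 0 -0.74 0 0 0'; python3 - <<'E'
from h import *
from station import arm
f=arm.grab_frame("top");np.savez("pics/top1.npz",**f);cv2.imwrite("pics/top1.png",f["img"][:,:,::-1])
s=arm.get_state();f=arm.grab_frame("wrist");cv2.imwrite("pics/w5.png",f["img"][:,:,::-1])
T=np.eye(4);T[:3,:3]=Ro.from_euler("xyz",s["ee_rot"]).as_matrix();T[:3,3]=s["eef_pos"]
f["Twc"]=T@f["tool_from_camera"];np.savez("pics/w5.npz",**f)
E
```

```text
t: 8.6
eef_pos: [0.4222, -0.3818, 0.0053]
ee_rot: [3.14, 0.001, -1.725]
force: [0.5, -0.4, 0.2]
width: 0.0235
t: 9.2
eef_pos: [0.4255, -0.3842, 0.2352]
ee_rot: [-3.132, -0.004, -1.724]
force: [0.1, 0.0, -0.2]
width: 0.0344
```

View pics/w5.png

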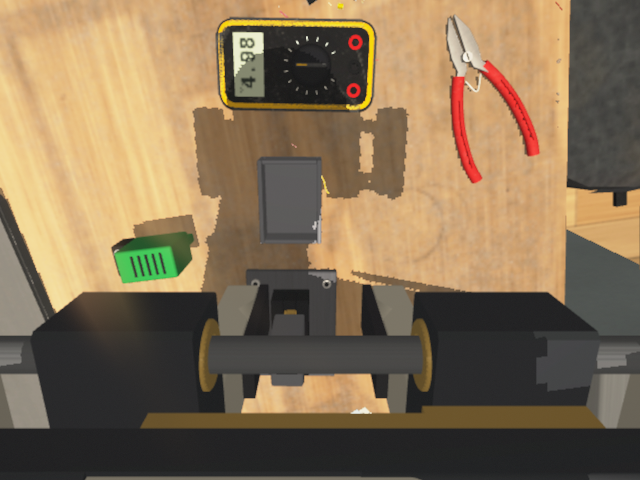

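View pics/top1.png

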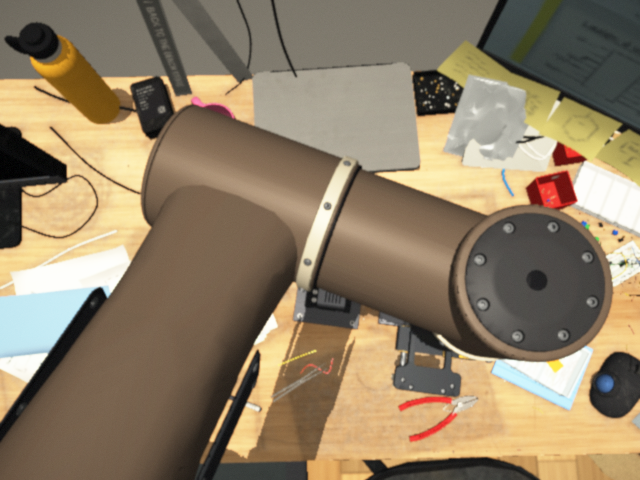

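The wrist view shows the tray at (290,200), between the multimeter (298,65) and the dock plate (291,330), and all three look parallel. Measuring.

```bash
python3 - <<'E'
from h import *
f=load("pics/w5.npz");W=cloud(f,f["Twc"])
D=np.array([468.8,-253.6]);a=np.radians(-8.8);ax=np.array([np.cos(a),np.sin(a)]);ay=np.array([-np.sin(a),np.cos(a)])
def r(b,lo,hi):
    u0,v0,u1,v1=b;m=np.zeros((480,640),bool);m[v0:v1,u0:u1]=1;m&=(W[...,2]>lo)&(W[...,2]<hi)
    p=W[m][:,:2]*1000;c=cv2.minAreaRect(p.astype(np.float32));q=(p-D)@np.c_[ax,ay];print(np.round(c[0],1),np.round(c[1],1),round(c[2],2),"dockframe",((np.array(c[0])-D)@np.c_[ax,ay]).round(1),np.percentile(q,[.5,99.5],axis=0).round(1).tolist())
r((250,150,330,250),.022,.036)
r((205,10,385,120),.025,.06)
# dock plate -y edge front line
r((235,262,345,300),.006,.014)
E
```

```text
[ 448.4 -384.9] [75.6 55.5] 81.31 dockframe [-1.000e-01 -1.329e+02] [[-27.9, -170.7], [27.5, -95.5]]
[ 423.9 -495.5] [ 70.2 128.2] 80.27 dockframe [  -7.4 -246. ] [[-70.5, -280.5], [55.7, -211.1]]
[ 463.2 -298.6] [30.9 89.4] 81.26 dockframe [  1.4 -45.3] [[-43.2, -60.2], [45.0, -30.2]]
```

The tray is within 1 mm of the dock's line and 0.1° of square, with about 35 mm free on the dock side and 40 mm on the multimeter side. Now to the module.

```bash
python3 -m inch '0 0 0 0 0 0 0;0 0 0 0 0 0 0'; python3 -c "
from h import *
row([.4697,-.2537,.15],-98.74)"
```

```text
t: 9.5
eef_pos: [0.4219, -0.3817, 0.2258]
ee_rot: [3.137, 0.002, -1.725]
force: [0.6, 0.8, -0.2]
width: 0.0578
row [-0.4455 -0.093   0.2531] [ 0.0045  0.0022 -0.0018] rows needed 3.1
```

```bash
python3 -m inch '0 -0.445 -0.093 0.1 0 0 -0.002;0 -0.445 -0.093 0.2 0 0 -0.002;0 -0.445 -0.093 0.25 0 0 -0.002;0 -0.445 -0.093 0.25 0 0 -0.002;0 -0.445 -0.093 0.25 0 0 -0.002;0 -0.445 -0.093 0.25 0 0 -0.002;0 -0.445 -0.093 0.25 0 0 -0.002'; python3 - <<'E'
from h import *
from station import arm
s=arm.get_state();f=arm.grab_frame("wrist");cv2.imwrite("pics/w6.png",f["img"][:,:,::-1])
T=np.eye(4);T[:3,:3]=Ro.from_euler("xyz",s["ee_rot"]).as_matrix();T[:3,3]=s["eef_pos"]
f["Twc"]=T@f["tool_from_camera"];np.savez("pics/w6.npz",**f)
f=arm.grab_frame("scene");cv2.imwrite("pics/s6.png",f["img"][:,:,::-1])
row([.4697,-.2537,.047],-98.74)
E
```

```text
t: 10.2
eef_pos: [0.4709, -0.2554, 0.1532]
ee_rot: [3.141, 0.001, -1.724]
force: [-0.7, 0.7, 0.2]
width: 0.0875
row [-0.0045  0.0038  0.354 ] [ 0.0007  0.0012 -0.0011] rows needed 2.1
```

View pics/w6.png

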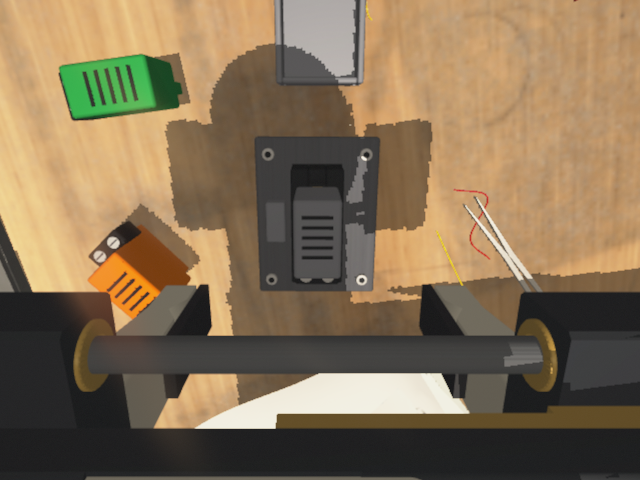

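View pics/s6.png

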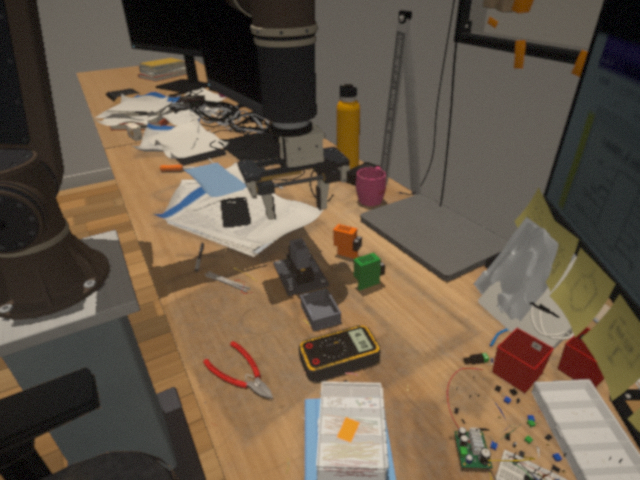

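Wrist view: the dock plate is fully seen (317,213) with the grey module at (317,235) and its screws at (320,280). The orange decoy at (140,270) is near the left finger, so I'm checking that clearance.

```bash
python3 - <<'E'
from h import *
f=load("pics/w6.npz");W=cloud(f,f["Twc"])
D=np.array([468.8,-253.6]);a=np.radians(-8.8);ax=np.array([np.cos(a),np.sin(a)]);ay=np.array([-np.sin(a),np.cos(a)])
def r(b,lo,hi):
    u0,v0,u1,v1=b;m=np.zeros((480,640),bool);m[v0:v1,u0:u1]=1;m&=(W[...,2]>lo)&(W[...,2]<hi)
    p=W[m][:,:2]*1000;c=cv2.minAreaRect(p.astype(np.float32));q=(p-D)@np.c_[ax,ay];print(np.round(c[0],1),np.round(c[1],1),round(c[2],2),"dockframe",((np.array(c[0])-D)@np.c_[ax,ay]).round(1),np.percentile(q,[.5,99.5],axis=0).round(1).tolist(),np.median(W[m][:,2]))
r((250,130,385,295),.006,.016)
r((285,180,350,270),.075,.095)
r((80,215,190,318),.02,.11)
r((50,50,190,125),.02,.11)
E
```

```text
[ 469.9 -253.7] [120.3  90.3] 81.06 dockframe [1.1 0. ] [[-43.4, -59.9], [45.8, 59.2]] 0.009990015279191244
[ 468.3 -263. ] [42.1 28. ] 81.02 dockframe [ 0.9 -9.4] [[-12.9, -30.2], [14.8, 11.1]] 0.08391050881525046
[ 593.8 -246.5] [29.6 60.4] 34.42 dockframe [122.4  26.2] [[93.7, -3.7], [149.3, 45.9]] 0.06744536354352801
[ 574.2 -360.9] [28.3 60.7] 88.67 dockframe [120.5 -89.9] [[89.6, -106.4], [150.1, -73.3]] 0.07373095014011492
```

```bash
python3 -m inch '0 -0.0045 0.004 0.15 0 0 0;0 -0.0045 0.004 0.25 0 0 0;0 -0.0045 0.004 0.32 0 0 0;0 -0.0045 0.004 0.345 0 0 0;0 -0.0045 0.004 0.345 0 0 0;0 -0.0045 0.004 0.345 0 0 0;0 -0.0045 0.004 0.345 0 0 0'; python3 -c "
from h import *
row([.4695,-.2537,.047],-98.85)"
```

```text
t: 11.0
eef_pos: [0.4704, -0.253, 0.0504]
ee_rot: [-3.141, 0.001, -1.723]
force: [-0.6, -0.8, -1.0]
width: 0.0878
row [0.0027 0.0025 0.0112] [-0.0004  0.0012  0.0021] rows needed 0.1
```

```bash
python3 -m inch '0 0.0015 0.0025 0.008 0 0 0.002;0.4 0.0015 0.0025 0.008 0 0 0.002;0.4 0.0015 0.0025 0.008 0 0 0.002;0.4 0.0015 0.0025 0.008 0 0 0.002'; python3 -c "
from h import *
row([.4695,-.2537,.047],-98.85)"
```

```text
t: 11.4
eef_pos: [0.4687, -0.253, 0.0467]
ee_rot: [3.14, 0.001, -1.725]
force: [-0.2, 0.9, 0.1]
width: 0.0686
row [ 0.0019 -0.0032 -0.0009] [0.0017 0.0013 0.0002] rows needed 0.0
```

```bash
python3 -m inch '0.6 0.001 -0.002 0 0 0 0;0.65 0.001 -0.002 0 0 0 0;0.66 0.001 -0.002 0 0 0 0;0.67 0.001 -0.002 0 0 0 0;0.68 0.001 -0.002 0 0 0 0;1 0.001 -0.002 0 0 0 0;1 0.001 -0.002 0 0 0 0;1 0.001 -0.002 0 0 0 0' 55; python3 -c "
from h import *
row([.4695,-.2537,.047],-98.85)
from station import arm
s=arm.get_state();print(s['force'],s['moment'])"
```

```text
t: 12.2
eef_pos: [0.4694, -0.2534, 0.0466]
ee_rot: [3.14, 0.001, -1.725]
force: [1.1, -1.4, -0.7]
width: 0.0276
row [ 0.0009 -0.0006 -0.0013] [0.0015 0.0013 0.0001] rows needed 0.0
[ 1.14751974 -1.41102087 -0.74614295] [-0.11344425 -0.44445896 -0.04405249]
```

```bash
python3 -m inch '1 0.003 0 -0.002 0 -0.029 0;1 0.006 0 -0.004 0 -0.058 0;1 0.009 0 -0.006 0 -0.088 0;1 0.0123 0 -0.0078 0 -0.117 0;1 0.0123 0 -0.0078 0 -0.117 0;1 0.0123 0 -0.0078 0 -0.117 0'; python3 - <<'E'
from h import *
from station import arm
s=arm.get_state();print(s['force'],s['moment']);f=arm.grab_frame("wrist");cv2.imwrite("pics/w7.png",f["img"][:,:,::-1])
T=np.eye(4);T[:3,:3]=Ro.from_euler("xyz",s["ee_rot"]).as_matrix();T[:3,3]=s["eef_pos"]
f["Twc"]=T@f["tool_from_camera"];np.savez("pics/w7.npz",**f)
f=arm.grab_frame("scene");cv2.imwrite("pics/s7.png",cv2.resize(f["img"][210:330,230:390,::-1],None,fx=5,fy=5,interpolation=2))
E
```

```text
t: 12.8
eef_pos: [0.4686, -0.2574, 0.0492]
ee_rot: [3.14, 0.123, -1.726]
force: [-0.7, -0.7, 3.5]
width: 0.0275
[-0.68635677 -0.68712535  3.48626175] [-0.12181285  0.20607868  0.02539028]
```

View pics/w7.png

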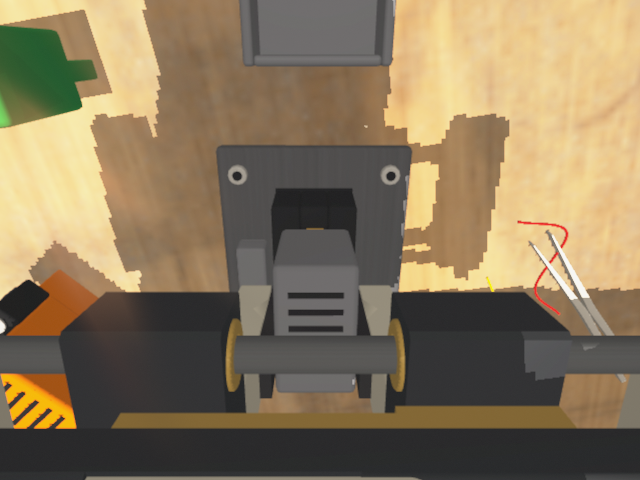

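View pics/s7.png

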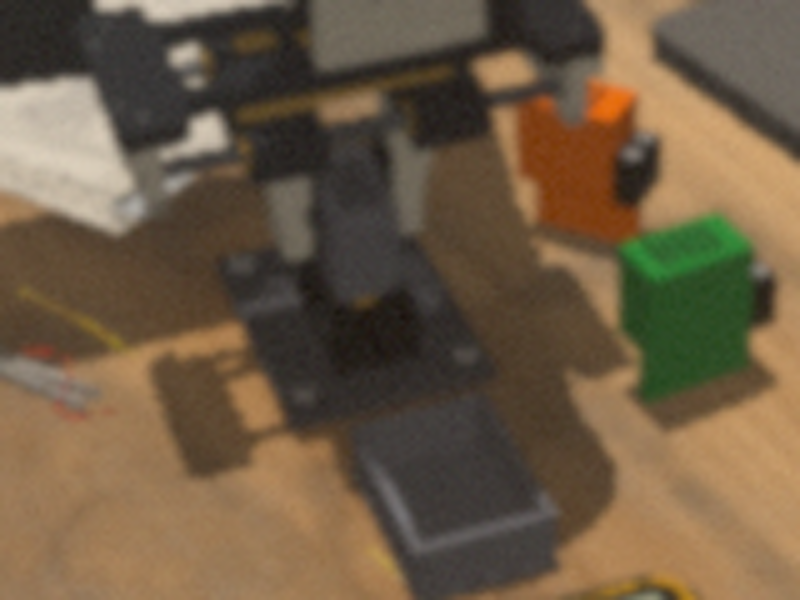

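```bash
cat >> h.py <<'E'
DY=np.radians(-8.85);AX=np.array([np.cos(DY),np.sin(DY)]);AY=np.array([-np.sin(DY),np.cos(DY)]);DC=np.array([469.6,-253.7])
def plane(W,b,lo,hi):
    u0,v0,u1,v1=b;P=W[v0:v1,u0:u1].reshape(-1,3)*1000;P=P[(P[:,2]>lo)&(P[:,2]<hi)]
    q=(P[:,:2]-DC)@np.c_[AX,AY]
    A=np.c_[q,np.ones(len(q))];k=np.ones(len(P),bool)
    for _ in range(4):
        c=np.linalg.lstsq(A[k],P[k,2],rcond=None)[0];res=P[:,2]-A@c;k=abs(res)<max(1.0,2*res[k].std())
    print("n",k.sum(),"tilt x,y deg",np.degrees(np.arctan(c[:2])).round(2),"z at origin",c[2].round(2),"y range",q[k,1].min().round(1),q[k,1].max().round(1),"x",q[k,0].min().round(1),q[k,0].max().round(1))
def snap(n):
    from station import arm
    s=arm.get_state();f=arm.grab_frame("wrist");cv2.imwrite(f"pics/{n}.png",f["img"][:,:,::-1])
    T=np.eye(4);T[:3,:3]=Ro.from_euler("xyz",s["ee_rot"]).as_matrix();T[:3,3]=s["eef_pos"]
    f["Twc"]=T@f["tool_from_camera"];np.savez(f"pics/{n}.npz",**f)
    print("F",s["force"].round(1),"M",s["moment"].round(2),s["eef_pos"].round(4),s["ee_rot"].round(3))
    return cloud(f,f["Twc"])
E
python3 - <<'E'
from h import *
f=load("pics/w7.npz");W=cloud(f,f["Twc"])
plane(W,(285,265,345,330),70,100)   # module top
plane(W,(285,365,350,388),50,110)
plane(W,(225,150,405,185),4,20)    # plate
plane(W,(150,70,400,140),-5,6)
f=load("pics/w6.npz");W=cloud(f,f["Twc"])
plane(W,(295,190,345,265),70,100);plane(W,(255,135,290,285),4,20)
E
```

```text
n 3440 tilt x,y deg [0.24 7.87] z at origin 87.64 y range -38.6 -15.9 x -10.4 9.1
n 854 tilt x,y deg [-0.01  1.92] z at origin 87.46 y range -0.1 6.9 x -12.6 9.6
n 5110 tilt x,y deg [0.09 0.25] z at origin 10.18 y range -59.4 -42.8 x -42.7 41.4
n 15406 tilt x,y deg [0.08 0.06] z at origin 2.03 y range -92.7 -62.4 x -40.3 76.3
n 2715 tilt x,y deg [0.55 0.37] z at origin 84.03 y range -30.4 8.2 x -13.7 12.9
n 3496 tilt x,y deg [-0.3   0.04] z at origin 10.16 y range -60.0 53.5 x 19.7 45.4
```

Module tilted about 7.5° (terminal end up) while the plate stays flat at its old height. Now the plain end up, pivoting about the +y rollers.

```bash
cat >> h.py <<'E'
def dk(p):
    p=np.array(p)*1000; q=(p[:2]-DC)@np.c_[AX,AY]; return np.array([q[0],q[1],p[2]])
def tgt(y,z,th,x=None):
    from station import arm
    s=arm.get_state(); q=dk(s["eef_pos"]); x=q[0] if x is None else x
    w=DC+x*AX+y*AY
    row([w[0]/1000,w[1]/1000,z/1000],np.degrees(DY)-90,np.r_[AX,0]*th)
def now():
    from station import arm
    s=arm.get_state(); R=Ro.from_euler("xyz",s["ee_rot"])
    zt=-R.as_matrix()[:,2]; th=np.degrees(np.arctan2(-(zt[:2]@AY),zt[2]))
    q=dk(s["eef_pos"]); print("dock-frame TCP",q.round(2),"tilt",th.round(2)); 
    t=np.radians(th); o=np.array([q[1]+37*np.sin(t),q[2]-37*np.cos(t)])
    print("module origin y,z",o.round(2),"blade ends z: -y",(o[1]-25*np.sin(t)).round(1),"+y",(o[1]+25*np.sin(t)).round(1))
    return q,th
def pivot(q,th,py,pz,th2):
    d=np.radians(th2-th);v=np.array([q[1]-py,q[2]-pz]);c,s=np.cos(d),np.sin(d)
    n=np.array([py+c*v[0]-s*v[1],pz+s*v[0]+c*v[1]]);print("->",n.round(2),th2);tgt(n[0],n[1],th2)
E
python3 - <<'E'
from h import *
q,th=now(); pivot(q,th,20,24,0.);pivot(q,th,20,24,-7.)
E
```

```text
dock-frame TCP [-0.42 -3.71 49.19] tilt 7.04
module origin y,z [ 0.82 12.46] blade ends z: -y 9.4 +y 15.5
-> [-0.45 51.9 ] 0.0
row [-0.0119  0.     -0.0077] [1.600e-03 1.173e-01 1.000e-04] rows needed 0.8
-> [ 3.1  54.19] -7.0
row [-0.0246  0.     -0.0138] [1.60e-03 2.34e-01 2.00e-04] rows needed 1.6
```

```bash
python3 -m inch '1 -0.004 0 -0.0026 0 0.039 0;1 -0.008 0 -0.0052 0 0.078 0;1 -0.012 0 -0.0077 0 0.117 0;1 -0.016 0 -0.01 0 0.156 0;1 -0.0205 0 -0.012 0 0.195 0;1 -0.0246 0 -0.0138 0 0.234 0;1 -0.0246 0 -0.0138 0 0.234 0;1 -0.0246 0 -0.0138 0 0.234 0'; python3 - <<'E'
from h import *
W=snap("w8");now()
plane(W,(225,150,405,185),4,20)
plane(W,(150,70,400,140),-5,6)
from station import arm
f=arm.grab_frame("scene");cv2.imwrite("pics/s8.png",cv2.resize(f["img"][210:330,230:390,::-1],None,fx=5,fy=5,interpolation=2))
E
```

```text
t: 13.7
eef_pos: [0.4691, -0.2495, 0.0533]
ee_rot: [3.138, -0.12, -1.724]
force: [0.6, 2.8, -5.7]
width: 0.0277
F [ 0.6  2.8 -5.7] M [ 1.89 -0.53 -0.03] [ 0.4691 -0.2495  0.0533] [ 3.138 -0.12  -1.724]
dock-frame TCP [-0.96  3.91 53.32] tilt -6.85
module origin y,z [-0.5  16.58] blade ends z: -y 19.6 +y 13.6
n 4754 tilt x,y deg [0.08 0.73] z at origin 10.48 y range -59.2 -43.2 x -45.1 43.9
n 14431 tilt x,y deg [0.08 0.07] z at origin 1.97 y range -99.8 -65.7 x -45.0 83.2
```

View pics/w8.png

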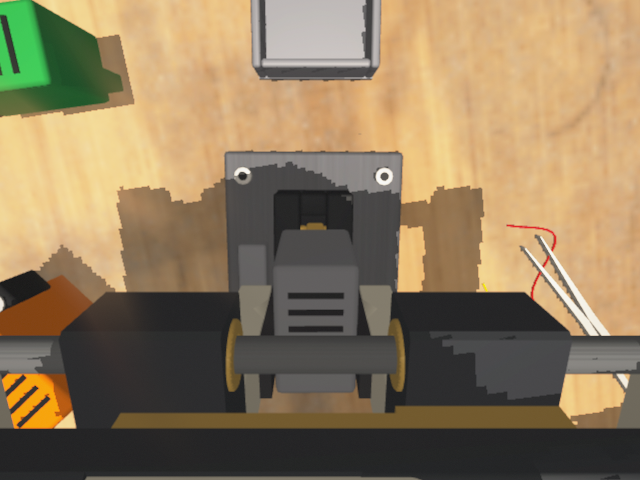

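View pics/s8.png

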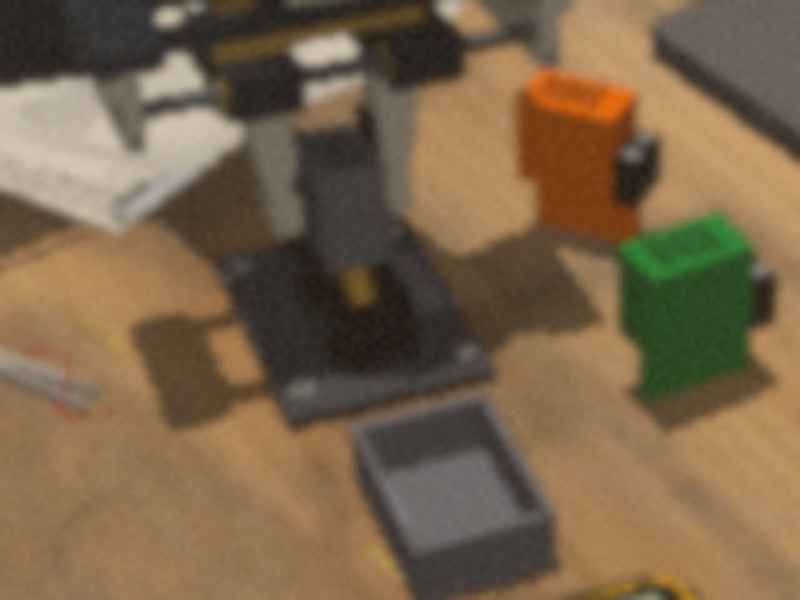

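Plain end is up (tilt −6.9°) with brass showing at (312,228), and the plate is still flat on the desk. Next rock: terminal end up about the −y rollers.

```bash
python3 - <<'E'
from h import *
q,th=now(); pivot(q,th,-20,24,0.);pivot(q,th,-20,24,7.)
E
```

```text
dock-frame TCP [-0.93  3.69 53.34] tilt -6.86
module origin y,z [-0.73 16.6 ] blade ends z: -y 19.6 +y 13.6
-> [2.000e-02 5.595e+01] 0.0
row [ 0.0132  0.     -0.0072] [ 0.0027 -0.1143 -0.0003] rows needed 0.8
-> [-4.03 58.16] 7.0
row [ 0.0275  0.     -0.0129] [ 0.0026 -0.2309 -0.0004] rows needed 1.6
```

```bash
python3 -m inch '1 0.0044 0 -0.0024 0 -0.038 0;1 0.0088 0 -0.0048 0 -0.076 0;1 0.0132 0 -0.0072 0 -0.114 0;1 0.018 0 -0.0092 0 -0.153 0;1 0.0228 0 -0.0112 0 -0.192 0;1 0.0275 0 -0.0129 0 -0.231 0;1 0.0275 0 -0.0129 0 -0.231 0;1 0.0275 0 -0.0129 0 -0.231 0'; python3 - <<'E'
from h import *
W=snap("w9");q,th=now()
plane(W,(225,150,405,185),4,20);plane(W,(285,265,345,330),70,110)
pivot(q,th,20,24,0.);pivot(q,th,20,24,-7.)
E
```

```text
t: 14.6
eef_pos: [0.4687, -0.2592, 0.0594]
ee_rot: [3.141, 0.12, -1.726]
force: [-2.3, -4.1, 4.0]
width: 0.0278
F [-2.3 -4.1  4. ] M [-1.31  0.64  0.06] [ 0.4687 -0.2592  0.0594] [ 3.141  0.12  -1.726]
dock-frame TCP [ 3.000e-02 -5.510e+00  5.956e+01] tilt 6.82
module origin y,z [-1.12 22.82] blade ends z: -y 19.9 +y 25.8
n 5169 tilt x,y deg [ 0.07 -0.07] z at origin 9.86 y range -59.1 -41.6 x -44.7 44.2
n 3399 tilt x,y deg [0.24 7.69] z at origin 98.11 y range -40.3 -17.8 x -10.1 9.4
-> [-1.11 62.34] 0.0
row [-0.0157  0.     -0.0075] [ 0.0006  0.1136 -0.0002] rows needed 0.8
-> [ 3.72 64.62] -7.0
row [-0.0326  0.     -0.0131] [ 6.000e-04  2.303e-01 -2.000e-04] rows needed 1.6
```

View pics/w9.png

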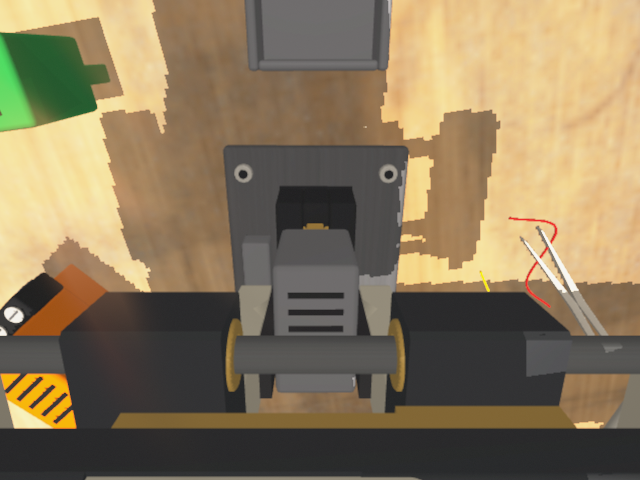

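```bash
python3 -m inch '1 -0.0052 0 -0.0025 0 0.038 0;1 -0.0105 0 -0.005 0 0.076 0;1 -0.0157 0 -0.0075 0 0.114 0;1 -0.0213 0 -0.0094 0 0.153 0;1 -0.027 0 -0.0113 0 0.191 0;1 -0.0326 0 -0.0131 0 0.23 0;1 -0.0326 0 -0.0131 0 0.23 0;1 -0.0326 0 -0.0131 0 0.23 0'; python3 - <<'E'
from h import *
W=snap("w10");q,th=now()
plane(W,(225,150,405,185),4,20);plane(W,(285,265,345,330),70,110)
tgt(0,62+1,0);tgt(0,67,0);tgt(0,79,0)
E
```

```text
t: 15.45
eef_pos: [0.4703, -0.2483, 0.0646]
ee_rot: [3.141, -0.121, -1.722]
force: [-2.6, -1.4, 5.9]
width: 0.0273
F [-2.6 -1.4  5.9] M [-0.17  0.62 -0.03] [ 0.4703 -0.2483  0.0646] [ 3.141 -0.121 -1.722]
dock-frame TCP [-0.18  5.37 64.59] tilt -6.91
module origin y,z [ 0.92 27.86] blade ends z: -y 30.9 +y 24.9
n 4910 tilt x,y deg [0.07 0.38] z at origin 10.23 y range -59.2 -41.2 x -45.2 44.4
n 3424 tilt x,y deg [ 0.42 -6.09] z at origin 103.17 y range -20.9 1.8 x -10.2 9.3
row [0.0171 0.     0.0074] [ 0.0009 -0.1151  0.0021] rows needed 0.8
row [ 0.0187  0.     -0.0058] [ 0.0009 -0.1151  0.0021] rows needed 0.8
row [ 0.0236  0.0001 -0.0455] [ 0.0009 -0.1151  0.0021] rows needed 0.8
```

View pics/w10.png

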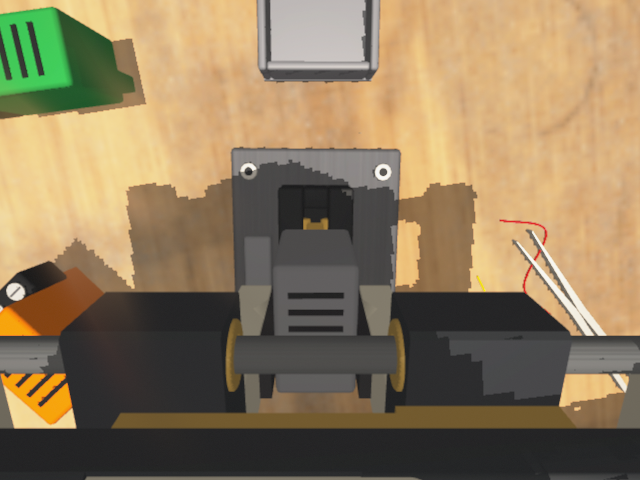

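```bash
python3 - <<'E'
from h import *
q,th=now();tgt(5.0,73,-6.9,0)
tgt(0,77,0,0)
E
```

```text
dock-frame TCP [-0.18  5.37 64.59] tilt -6.91
module origin y,z [ 0.92 27.86] blade ends z: -y 30.9 +y 24.9
row [ 0.0046 -0.0006 -0.0277] [ 0.0008 -0.0001  0.0021] rows needed 0.2
row [ 0.0228 -0.0005 -0.0389] [ 0.0009 -0.1151  0.0021] rows needed 0.8
```

```bash
python3 -m inch '1 0.0015 0 -0.009 0 0 0;1 0.003 0 -0.0185 0 0 0;1 0.0046 0 -0.0277 0 0 0.001;1 0.0046 0 -0.0277 0 0 0.001;1 0.0137 0 -0.034 0 -0.058 0.002;1 0.0228 0 -0.0389 0 -0.115 0.002;1 0.0228 0 -0.0389 0 -0.115 0.002;1 0.0228 0 -0.0389 0 -0.115 0.002;1 0.0228 0 -0.0389 0 -0.115 0.002'; python3 - <<'E'
from h import *
W=snap("w11");q,th=now()
plane(W,(225,150,405,185),4,20);plane(W,(285,265,345,330),70,130)
tgt(0,77,0,0)
from station import arm
f=arm.grab_frame("scene");cv2.imwrite("pics/s11.png",cv2.resize(f["img"][210:330,230:390,::-1],None,fx=5,fy=5,interpolation=2))
E
```

```text
t: 16.4
eef_pos: [0.4685, -0.2541, 0.0759]
ee_rot: [3.139, -0.001, -1.727]
force: [-1.1, -0.3, -1.9]
width: 0.0277
F [-1.1 -0.3 -1.9] M [ 0.11 -0.09  0.  ] [ 0.4685 -0.2541  0.0759] [ 3.139e+00 -1.000e-03 -1.727e+00]
dock-frame TCP [-1.04 -0.32 75.86] tilt -0.03
module origin y,z [-0.34 38.86] blade ends z: -y 38.9 +y 38.8
n 4663 tilt x,y deg [0.08 0.2 ] z at origin 10.11 y range -57.6 -38.9 x -45.0 44.2
n 3438 tilt x,y deg [0.18 0.77] z at origin 113.54 y range -31.3 -8.5 x -11.0 8.5
row [-0.0011 -0.0034 -0.0038] [ 0.0028 -0.0006 -0.0015] rows needed 0.0
```

View pics/w11.png

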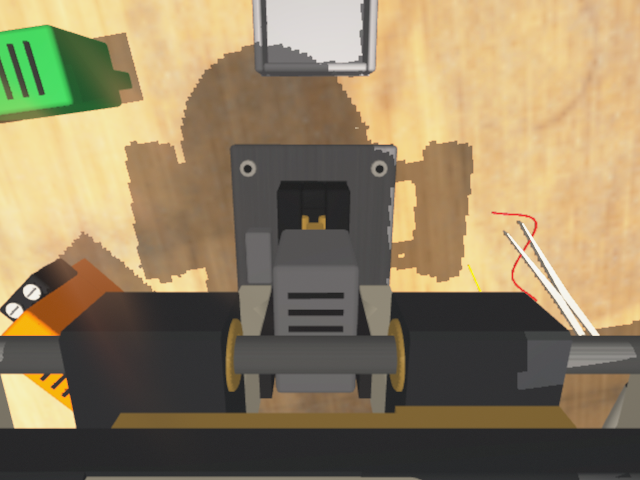

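View pics/s11.png

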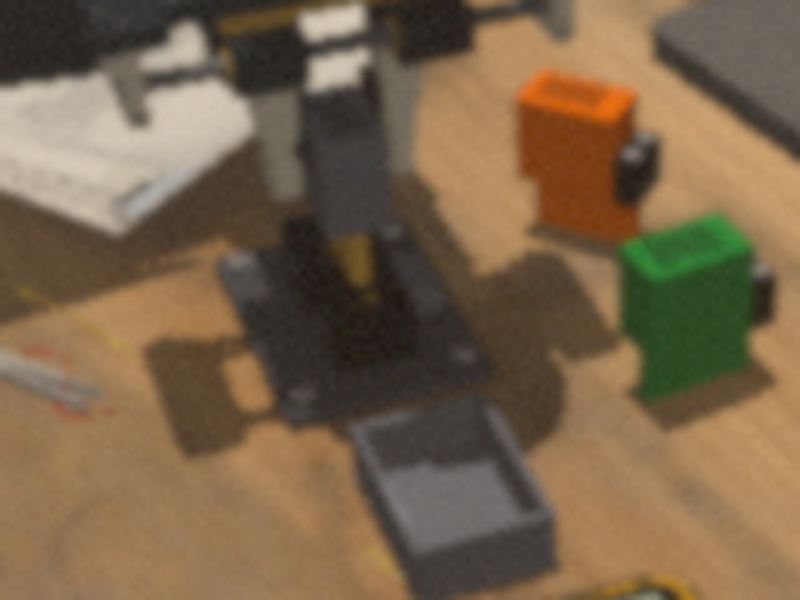

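```bash
python3 -m inch '1 0 -0.0015 -0.004 0 0 0;1 0 -0.0015 -0.004 0 0 0;1 0 -0.0015 -0.004 0 0 0;1 0 -0.0015 -0.004 0 0 0'; python3 - <<'E'
from h import *
W=snap("w12");q,th=now()
plane(W,(225,150,405,185),4,20);plane(W,(285,240,345,330),70,130)
def ext(b,lo,hi,n):
    u0,v0,u1,v1=b;P=W[v0:v1,u0:u1].reshape(-1,3)*1000;P=P[(P[:,2]>lo)&(P[:,2]<hi)]
    c=cv2.minAreaRect(P[:,:2].astype(np.float32));qq=(P[:,:2]-DC)@np.c_[AX,AY]
    print(n,round(c[2],2),np.percentile(qq,[.5,99.5],axis=0).round(1).tolist())
ext((220,120,410,280),6,14,"plate");ext((280,170,350,225),28,40,"housing -y");ext((245,0,385,90),20,40,"tray");ext((285,240,345,330),70,130,"mod top")
E
```

```text
t: 16.9
eef_pos: [0.4695, -0.2541, 0.0774]
ee_rot: [3.14, 0.0, -1.727]
force: [0.1, -0.7, -2.3]
width: 0.028
F [ 0.1 -0.7 -2.3] M [ 0.13 -0.03  0.01] [ 0.4695 -0.2541  0.0774] [ 3.14   0.    -1.727]
dock-frame TCP [-3.000e-02 -4.600e-01  7.743e+01] tilt 0.02
module origin y,z [-0.45 40.43] blade ends z: -y 40.4 +y 40.4
n 4583 tilt x,y deg [0.09 0.17] z at origin 10.06 y range -57.3 -38.5 x -45.2 44.2
n 4130 tilt x,y deg [0.39 7.39] z at origin 116.92 y range -31.6 -8.3 x -10.1 9.5
plate 80.75 [[-44.8, -59.7], [44.1, 17.1]]
housing -y 81.03 [[-17.5, -41.1], [16.9, -21.8]]
tray 81.37 [[-29.4, -124.8], [26.4, -94.7]]
mod top 81.53 [[-10.4, -31.3], [9.8, -8.8]]
```

```bash
python3 -m inch '1 0 0 0 0 0.009 0;1 0 0 0 0 0.009 0;1 0 0 0 0 0.009 0;1 0 0 0 0 0.009 0'; python3 - <<'E'
from h import *
W=snap("w13");q,th=now()
plane(W,(285,265,345,330),100,130);plane(W,(285,270,345,290),100,130);plane(W,(225,150,405,185),4,20)
from station import arm
f=arm.grab_frame("scene");cv2.imwrite("pics/s13.png",cv2.resize(f["img"][210:400,230:420,::-1],None,fx=3,fy=3,interpolation=2))
Ws=cloud(f)
a=load("pics/scene0.npz");Wa=cloud(a)
for n,X in(("before",Wa),("after",Ws)):
    print(n,rect(X,(290,320,390,390),.02,.06),rect(X,(290,320,390,390),.034,.06))
E
```

```text
t: 17.35
eef_pos: [0.4695, -0.2542, 0.0774]
ee_rot: [3.14, -0.009, -1.727]
force: [-0.1, 0.1, -2.5]
width: 0.0279
F [-0.1  0.1 -2.5] M [ 0.13 -0.04 -0.04] [ 0.4695 -0.2542  0.0774] [ 3.14  -0.009 -1.727]
dock-frame TCP [-0.   -0.51 77.46] tilt -0.52
module origin y,z [-0.85 40.46] blade ends z: -y 40.7 +y 40.2
n 3454 tilt x,y deg [0.41 0.42] z at origin 115.11 y range -30.9 -8.1 x -10.0 9.5
n 1096 tilt x,y deg [ 0.08 -1.19] z at origin 114.42 y range -29.7 -22.4 x -9.8 9.2
n 4670 tilt x,y deg [ 0.07 -0.05] z at origin 9.87 y range -58.0 -39.1 x -45.2 44.3
before (np.int64(3084), array([ 416.4, -533.4]), array([148.4, 128.6]), 80.2, np.float64(28.7)) (np.int64(648), array([ 416.5, -544.2]), array([107.5,  90.4]), 59.5, np.float64(41.4))
after (np.int64(3096), array([ 414.5, -508.7]), array([167.7, 135.7]), 57.3, np.float64(28.7)) (np.int64(645), array([ 416.6, -544.1]), array([108.3,  90.5]), 59.5, np.float64(41.3))
```

View pics/s13.png

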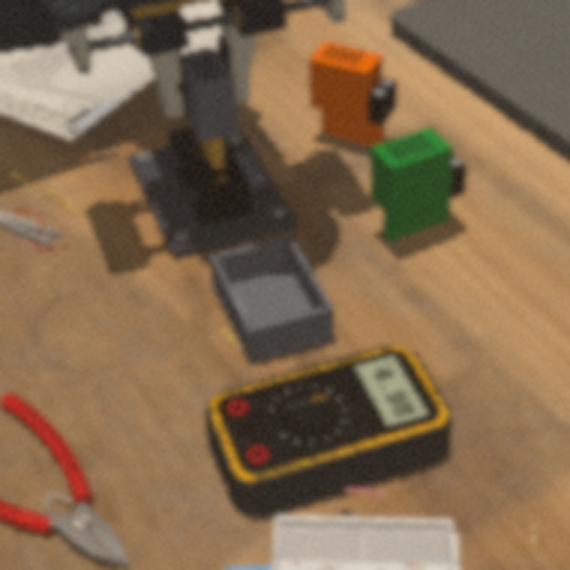

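The scene crop shows the module held level above the housing at (210,110), the tray at (270,300) between dock and multimeter, and the multimeter unmoved. Handing in.

```bash
python3 -c "
from station import arm
print(arm.job_done());s=arm.get_state();print(s['t'],s['eef_pos'],s['width'])"
```

```text
the job is handed in; nothing more can be done
None
the job is handed in; nothing more can be done
```

The module is out of its dock: the arm is holding it level, with its lower edge about 6 mm above the slot mouth. I handed the job in at about 17 s; no verdict is reported.

- **Tray:** I placed it by its near wall between the dock and the multimeter. It measured within about 1 mm of the dock's line and within 0.3° of square. It has about 35 mm free on the dock side and 40 mm on the multimeter side.
- **Rocking:** I gripped the module at 55 N and rocked it four times: terminal end up, plain end up, then both again, about ±7° each. I then lifted it clear and levelled it.
- **Dock:** The plate stayed flat on the desk at its original height within the camera's noise in every check between moves, and it did not shift.
- **Multimeter:** Its top face reads the same before and after, so it was not moved. A coarser check at a lower height disagreed, but that patch of the image also takes in the newly placed tray.
- **Level at the end:** This is only known to about 1°. The camera fits of the module's top read +0.4° overall and −1.2° on a small patch. The tool is tilted −0.5°, put in on purpose to correct a small in-hand tilt.

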